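# Walk a dry-bath block round to its fence

## Robot

A 6-joint arm with a two-finger parallel gripper is mounted at the origin on a cart in front of the work surface, level with it; the furniture and walls round the work are solid. World frame = base frame: x ahead of the robot, y to its left, z up, the work surface at z = 0. Lengths are in m, angles in degrees, forces in N, time in s.
With the tool pointing down it reaches from about 0.275 to 0.85 m from the base axis. Payload 19 kg.
Tool frame: the origin (TCP) lies midway between the tips of the shut fingers; the grasp point (between the pads) lies 19 mm behind it (ctrl.hold_point_z is the distance from the TCP to the grasp point, in m); z points along the fingers, x is the direction in which the jaws open and shut, and the axes are right-handed (so a half turn about z gives the same grasp; the last joint's range is limited). The gripper opens to 85 mm and grips with 20 to 120 N. Pads are 22 mm wide; open, the fingers measure 114 mm over their backs; the gripper's body (76 mm by 85 mm) begins 54 mm behind the grasp point. The pads swing forward as they close: fully open they stand 13 mm farther back than shut.
Start: joints at [-79.584, 8.623, 82.357, -0, 89.026, -7.678], TCP at [0.179, -0.547, 0.231] pointing down, gripper open.
Joint ranges: [-160.23, 160.23], [-39.13, 120.54], [6.94, 153.29], [-79.49, 259.48], [9.18, 160.14], [-161.06, 161.06]. Speed limits (degrees/s): [108.29, 108.29, 127.2, 172.46, 172.46, 172.46].

## Interface

Orientations are given as [roll, pitch, yaw] about the fixed x, y, z axes, in that order (R = Rz(yaw) Ry(pitch) Rx(roll)).
In Python, from bench import ctrl gives the robot as it stands.
- The arm moves only by the tool carry_out, never from a script. Its argument "motion" is a list of rows, each a list of 3 entries, a list of its own where there are three numbers: the closure in counts, from 0 (fully open) to 255 (shut), then the shift along the tool's x, y, z in cm, then the turn, a rotation vector about the tool's x, y, z in degrees. A call has 1 to 20 rows; each row is the pose to reach, as a shift and turn from the pose commanded when the call began, along the tool's axes at that moment; what a row does not reach only later rows make up. A row lasts 1/12 s, in which the tool goes at most 41.7 mm and 7.16 degrees, less where a joint would pass 70% of its speed; a pose out of reach is approached as far as the arm can. A call with a gripper value outside its range is refused whole. The fingers move at their own pace and stop on an object; "squeeze" is the grip in N (left out, the last holds). Time passes only in rows, so rows that repeat a pose let the fingers close. It gives the time, the measured TCP pose, the force and the opening at its end, in the units of the state.
- ctrl.sense(): the state, without advancing time (a new reading comes with each control period).
- ctrl.capture(name): name is "scene" or "top"; returns a dict with "pixels" (480x640x3 uint8, blue, green, red), "mtx" (3x3 intrinsics, pixels), "world_to_cam" (4x4, takes a point from world to camera coordinates). Camera axes: x right, y down, z forward; pixel columns grow to the right and rows downward; lengths in m; the calibration is good to about 2 mm. A picture is of the moment at which its call begins. There is no depth.
- ctrl.job_done(): hands the job in, once; it reports no verdict.
The state is a dict: "time_s": time; "joints": joint angles; "dq": joint speeds; "tau": joint torques, N m; "tcp_pos": TCP position; "tool_rot": TCP orientation; "wrist_force": force on the tool from outside, world axes, zero at the start; "ft_torque": the same for the moment, N m; "opening": opening from 0.0 (shut) to 1.0 (fully open).
Only numpy, scipy, OpenCV 4.12 (cv2) and the standard library are available. Lean on these libraries where they do the work, as an engineer would, in place of code of your own. Each camera call takes 0.05 s, during which the arm holds its last target.

## Task

The heavy aluminium tube block stands askew in front of the steel fence. Without gripping or lifting it, walk it round with fingertip pushes at its corners, until one of its two long sides (either one) faces the fence squarely with the block still well clear of the fence; then push it forward until that side lies flat against the fence, no part of it sticking out past the fence's ends. Leave the block there, and leave everything else on the bench where it stands.

Things in the scene. Friction and masses are not known exactly. Their poses are not given: they have to be found in the camera images.
- block: loose aluminium dry-bath block, 90 (its x) x 130 (its y) x 42 mm high, twelve 18 mm wells in its top; 0.75 to 1 kg, slides with dry friction (4 to 12 N moves it). Origin at the centre of its underside, z up. Long sides: the planes x = -45 and x = +45 mm, alike; either may face the fence. Starts with its centre 150 to 175 mm in front of the fence face, 35 to 90 degrees from square, either way
- fence: fixed steel angle fence bolted to the bench, 240 mm long (its y), 32 mm high, 40 mm deep. Origin at bench level in the middle of its straight working face, which is the plane x = 0 and looks along -x, roughly towards the robot; the flange and bolts lie behind it, at x = 0 to +40 mm
- sample_cup: loose clear cup, 64 mm across, 71 mm high, standing to the left of the block; origin at the centre of its underside. Leave alone
- buffer_bottle: loose small pale bottle with a screw cap, 52 mm across, 86 mm high, standing to the right of the block; origin at the centre of its underside. Leave alone
- dish: loose shallow round dish, 58 mm across, 14 mm high, near the front edge at the left; origin at the centre of its underside. Leave alone
- tape: loose roll of tape lying flat, 73 mm across, 19 mm high, near the front edge at the right; origin at the centre of its underside. Leave alone

How it is judged:
By the outcome, as a careful person would: the job done as asked, in the order asked, and still so for the second after the job is handed in, with the robot touching nothing.
It also fails if it takes over 72 s, if anything falls off the work surface, if the arm or the gripper's body presses on something with over 40 N, if the wrist force passes 120 N, or if a joint passes its speed limit or range.

## Working session

There is one attempt and no reset: what is moved stays moved. The work goes in short steps, Python scripts to look and compute and a tool call to move; the robot and the scene stay as the last step left them, time stands still between calls to the robot, and variables do not carry over. Pictures are saved under pics/ and viewed, and the job is handed in when it is done.

Besides the shell and the picture viewer there is one more tool, called after "Emit:" as name(argument=value, ...) on one line, values as JSON. carry_out: Moves the arm, as the interface text tells. Its arguments: {"type":"object","properties":{"motion":{"type":"array"},"squeeze":{"type":"number"}},"required":["motion"]}

```bash
mkdir -p pics; ls; python3 - <<'E'
from bench import ctrl
import cv2
s=ctrl.sense();print({k:s[k] for k in('time_s','tcp_pos','tool_rot','wrist_force','opening')})
for n in('scene','top'):
    c=ctrl.capture(n);cv2.imwrite(f'pics/{n}0.png',c['pixels']);print(c['mtx'],c['world_to_cam'])
E
```

```text
pics
{'time_s': 0.0, 'tcp_pos': array([ 0.17850947, -0.54633666,  0.23069367]), 'tool_rot': array([-1.79990540e+02,  6.67415482e-02, -7.19077711e+01]), 'wrist_force': array([-0.03879389, -0.03856794,  0.27168498]), 'opening': 1.0022015877488872}
[[533.03190488   0.         320.58738252]
 [  0.         533.03190488 237.30458988]
 [  0.           0.           1.        ]] [[-0.42199343 -0.90657115 -0.00709154  0.22929129]
 [-0.66810612  0.31626045 -0.67350839  0.3714021 ]
 [ 0.61282605 -0.27947822 -0.73914556  1.00626635]
 [ 0.          0.          0.          1.        ]]
[[501.80961149   0.         312.29934513]
 [  0.         501.80961149 233.23847832]
 [  0.           0.           1.        ]] [[ 0.01078148 -0.99958139 -0.02684777  0.01208327]
 [-0.9959159  -0.00832729 -0.08990093  0.53534365]
 [ 0.08963973  0.02770739 -0.99558878  1.14958577]
 [ 0.          0.          0.          1.        ]]
```

View pics/top0.png

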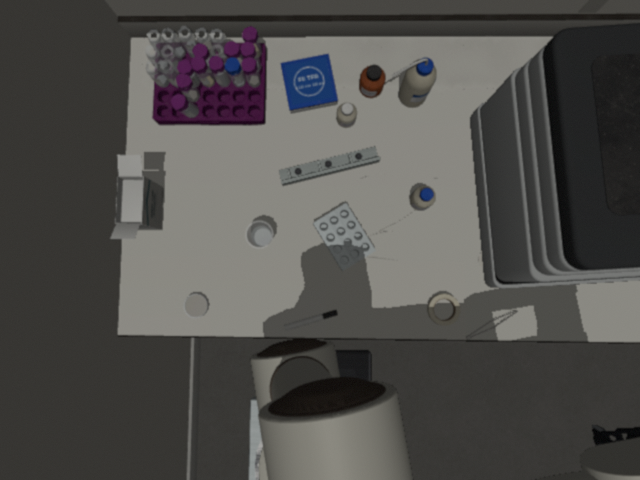

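View pics/scene0.png

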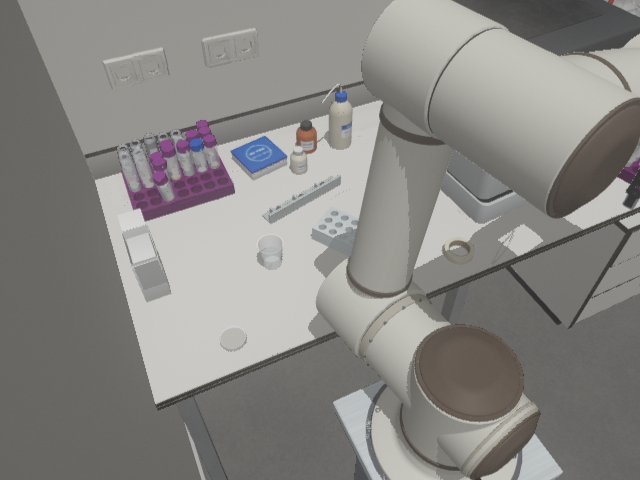

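```bash
python3 - <<'E'
import cv2
a=cv2.imread('pics/top0.png')[130:290,230:450]
cv2.imwrite('pics/top0z.png',cv2.resize(a,None,fx=3.6,fy=3.6,interpolation=cv2.INTER_CUBIC))
E
```

```text
(no output)
```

View pics/top0z.png

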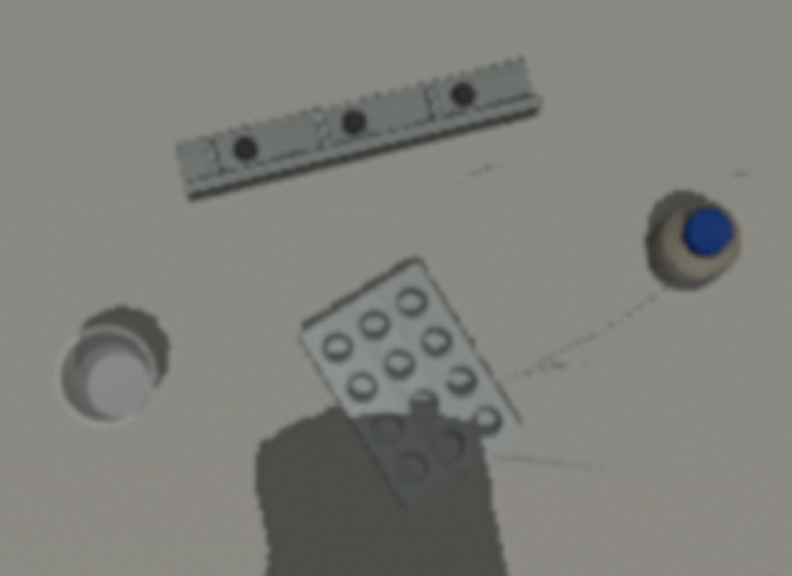

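```bash
cat > h.py <<'E'
import numpy as np,cv2
from bench import ctrl
def cast(c,px,z):
    K=c['mtx'];T=c['world_to_cam'];R=T[:3,:3];o=-R.T@T[:3,3]
    px=np.atleast_2d(px).astype(float)
    d=(R.T@np.linalg.inv(K)@np.c_[px,np.ones(len(px))].T).T
    return (o+d*((z-o[2])/d[:,2])[:,None])[:,:2]
def zoom(c,name,x0,y0,x1,y1,f):
    cv2.imwrite(name,cv2.resize(c['pixels'][y0:y1,x0:x1],None,fx=f,fy=f,interpolation=cv2.INTER_CUBIC))
E
python3 - <<'E'
from h import *
c=ctrl.capture('top')
z=lambda p:np.array(p)/3.6+[230,130]-0.36
B=cast(c,z([[300,333],[418,260],[522,425],[405,505]]),0.042);print(B,B.mean(0))
d=np.diff(np.r_[B,B[:1]],axis=0);print(np.linalg.norm(d,axis=1),np.degrees(np.arctan2(d[:,1],d[:,0])))
F=cast(c,z([[190,190],[541,104]]),0.032);print(F,F.mean(0),np.linalg.norm(F[0]-F[1]));e=F[0]-F[1];print('fence yaw',np.degrees(np.arctan2(e[1],e[0]))-90)
Fb=cast(c,z([[190,200],[541,113]]),0.0);print(Fb.mean(0))
print('cup',cast(c,z([[120,375]]),0.0),'bottle',cast(c,z([[708,231]]),0.086),'cuptop',cast(c,z([[108,375]]),0.071))
zoom(c,'pics/fz.png',270,140,390,195,6.6)
s=ctrl.capture('scene');zoom(s,'pics/sz.png',250,165,390,260,5.5)
E
```

```text
[[ 0.55934254  0.01543689]
 [ 0.60710974 -0.05988761]
 [ 0.50156021 -0.1264601 ]
 [ 0.45002814 -0.05240166]] [ 0.52951016 -0.05582812]
[0.08919353 0.12479022 0.0902231  0.12865343] [ -57.61907916 -147.75943623  124.83134392   31.82299325]
[[ 0.65378111  0.0885037 ]
 [ 0.71186974 -0.13984863]] [ 0.68282543 -0.02567247] 0.23562485713810388
fence yaw 14.272277910240945
[ 0.683333   -0.02600881]
cup [[0.53503611 0.13599339]] bottle [[ 0.6195667  -0.23649859]] cuptop [[0.52872037 0.13451687]]
```

View pics/fz.png

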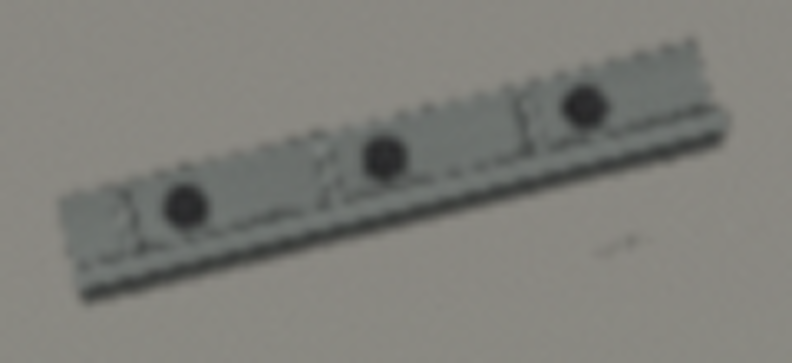

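View pics/sz.png

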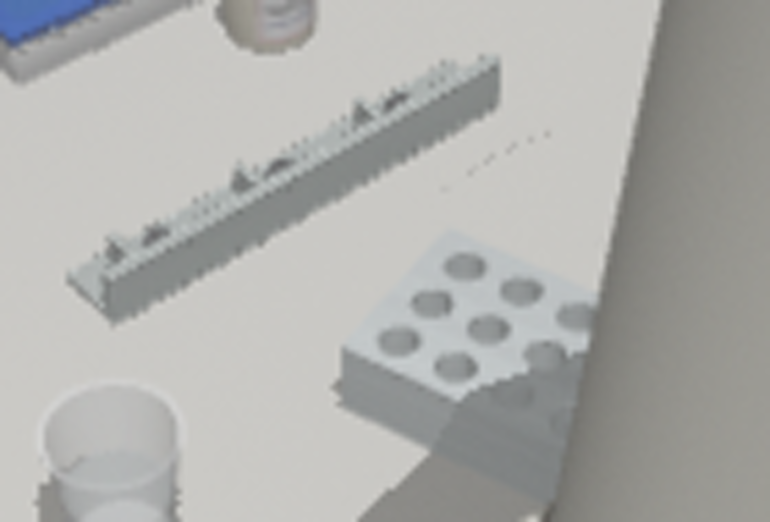

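```bash
cat >> h.py <<'E'
from scipy.spatial.transform import Rotation as Ro
FO=np.array([.683,-.026]);FY=14.3
f=np.radians(FY);RF=np.array([[np.cos(f),-np.sin(f)],[np.sin(f),np.cos(f)]])
def w2f(p): return (np.atleast_2d(p)-FO)@RF*1000
def f2w(q): return FO+RF@(np.array(q)/1000.)
def st():
    s=ctrl.sense();print('t',round(s['time_s'],2),'F',np.round(w2f(s['tcp_pos'][:2]),1),'z',round(s['tcp_pos'][2],4),'yaw',np.round(s['tool_rot'],2),'force',np.round(s['wrist_force'],1));return s
def shift(X,Y,z):
    s=st();R=Ro.from_euler('xyz',s['tool_rot'],degrees=True)
    t=np.r_[f2w([X,Y]),z];print('shift cm',np.round(R.inv().apply(t-s['tcp_pos'])*100,2))
    print('turn',np.round((R.inv()*Ro.from_euler('xyz',[180,0,FY-90],degrees=True)).as_rotvec(degrees=True),2))
E
python3 -c "
from h import *
shift(-229,67,.13)"
```

```text
t 0.2 F [[-617.4 -379.7]] z 0.2309 yaw [-1.7999e+02  4.0000e-02 -7.1900e+01] force [-0.5 -0.2 -0.1]
shift cm [-41.99 -41.71  10.13]
turn [-0.    0.04  3.8 ]
```

Emit:
carry_out(motion=[[255,[-42,-41.7,10.1],[0,0,3.8]],[255,[-42,-41.7,10.1],[0,0,3.8]],[255,[-42,-41.7,10.1],[0,0,3.8]],[255,[-42,-41.7,10.1],[0,0,3.8]],[255,[-42,-41.7,10.1],[0,0,3.8]],[255,[-42,-41.7,10.1],[0,0,3.8]],[255,[-42,-41.7,10.1],[0,0,3.8]],[255,[-42,-41.7,10.1],[0,0,3.8]],[255,[-42,-41.7,10.1],[0,0,3.8]],[255,[-42,-41.7,10.1],[0,0,3.8]],[255,[-42,-41.7,10.1],[0,0,3.8]],[255,[-42,-41.7,10.1],[0,0,3.8]],[255,[-42,-41.7,10.1],[0,0,3.8]],[255,[-42,-41.7,10.1],[0,0,3.8]],[255,[-42,-41.7,10.1],[0,0,3.8]],[255,[-42,-41.7,10.1],[0,0,3.8]],[255,[-42,-41.7,10.1],[0,0,3.8]],[255,[-42,-41.7,10.1],[0,0,3.8]],[255,[-42,-41.7,10.1],[0,0,3.8]],[255,[-42,-41.7,10.1],[0,0,3.8]]])

```text
time_s: 1.87
tcp_pos: [0.4443, -0.0187, 0.1305]
tool_rot: [-180.0, -0.0, -75.8]
wrist_force: [0.7, -0.5, -0.3]
opening: -0.005
```

```bash
python3 -c "
from h import *
shift(-229,67,.015)
c=ctrl.capture('top');zoom(c,'pics/t1.png',230,130,450,290,3.6)
c=ctrl.capture('scene');cv2.imwrite('pics/s1.png',c['pixels'])"
```

```text
t 1.87 F [[-229.5   66. ]] z 0.1305 yaw [-1.7998e+02 -1.0000e-02 -7.5790e+01] force [ 0.7 -0.5 -0.3]
shift cm [-0.1  -0.04 11.55]
turn [-0.02 -0.01 -0.09]
```

View pics/t1.png

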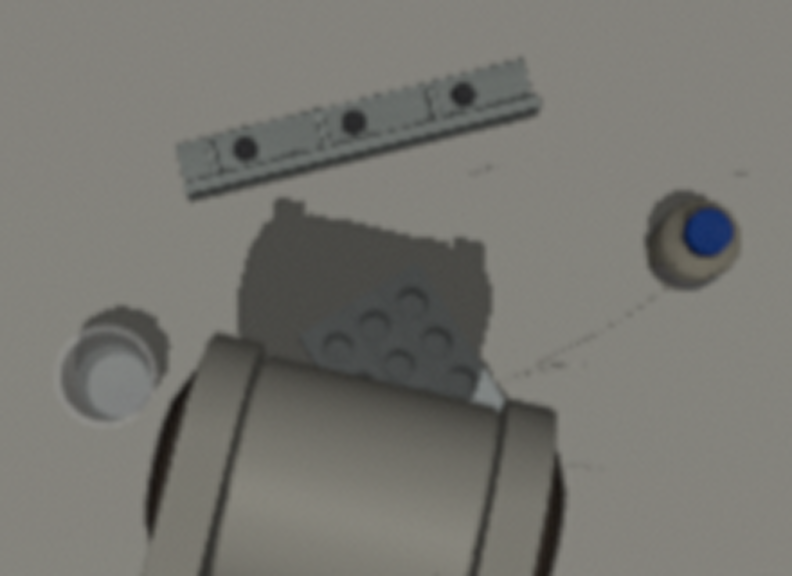

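View pics/s1.png

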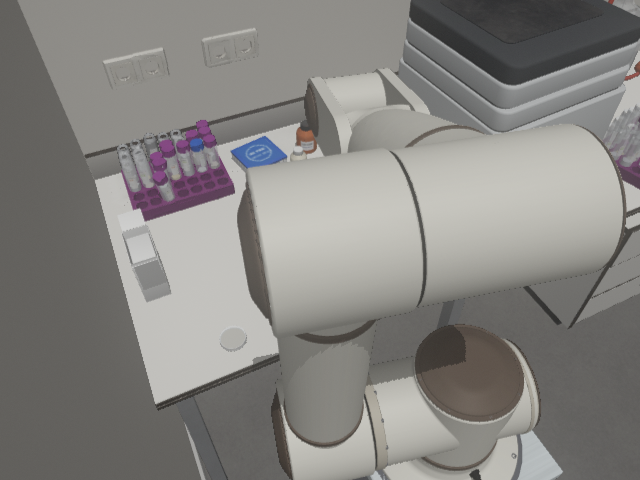

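Emit:
carry_out(motion=[[255,[0,0,4],[0,0,0]],[255,[0,0,8],[0,0,0]],[255,[0,0,11.5],[0,0,0]],[255,[0,0,11.5],[0,0,0]],[255,[0.6,0,11.5],[0,0,0]],[255,[1.1,0,11.5],[0,0,0]],[255,[1.6,0,11.5],[0,0,0]],[255,[2.1,0,11.5],[0,0,0]],[255,[2.6,0.1,11.5],[0,0,0]],[255,[3.1,0.1,11.5],[0,0,0]],[255,[3.6,0.1,11.5],[0,0,0]],[255,[4.1,0.1,11.5],[0,0,0]],[255,[4.6,0.1,11.5],[0,0,0]],[255,[5.1,0,11.5],[0,0,0]],[255,[5.6,-0.1,11.5],[0,0,0]],[255,[6.1,-0.3,11.5],[0,0,0]],[255,[6.6,-0.4,11.5],[0,0,0]],[255,[7.1,-0.6,11.5],[0,0,0]],[255,[7.1,-0.6,11.5],[0,0,0]],[255,[7.1,-0.6,11.5],[0,0,0]]])

```text
time_s: 3.63
tcp_pos: [0.4681, -0.0854, 0.0152]
tool_rot: [-180.0, -0.0, -75.7]
wrist_force: [0.3, 0.6, -0.6]
opening: -0.0
```

```bash
python3 -c "
from h import *
st()
c=ctrl.capture('top');zoom(c,'pics/t2.png',230,130,450,290,3.6)"
```

```text
t 3.63 F [[-222.9   -4.5]] z 0.0152 yaw [-1.7998e+02 -1.0000e-02 -7.5730e+01] force [ 0.3  0.6 -0.6]
```

View pics/t2.png

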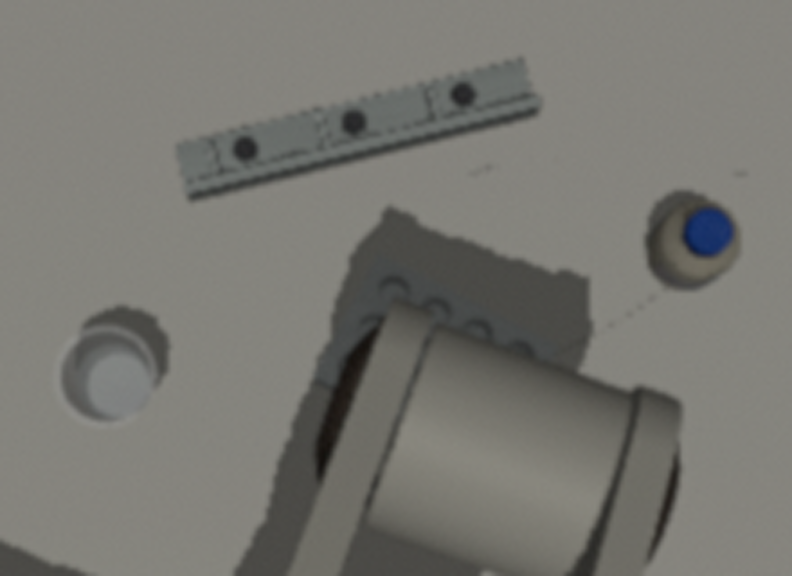

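Emit:
carry_out(motion=[[255,[-1,0.8,0],[0,0,0]],[255,[-1.5,1.2,-3],[0,0,0]],[255,[-1.5,1.2,-7],[0,0,0]],[255,[-3,4,-10],[0,0,0]],[255,[-6,7,-11],[0,0,0]],[255,[-8,10,-11],[0,0,0]],[255,[-8,12,-11],[0,0,0]],[255,[-8,12,-11],[0,0,0]]])

```text
time_s: 4.35
tcp_pos: [0.3292, -0.0367, 0.1255]
tool_rot: [-179.9, -0.1, -75.6]
wrist_force: [-0.1, -0.7, -0.1]
opening: 0.001
```

```bash
python3 -c "
from h import *
st()
c=ctrl.capture('top');zoom(c,'pics/t3.png',230,130,450,290,3.6)"
```

```text
t 4.35 F [[-345.5   77. ]] z 0.1255 yaw [-1.7994e+02 -6.0000e-02 -7.5640e+01] force [-0.1 -0.7 -0.1]
```

View pics/t3.png

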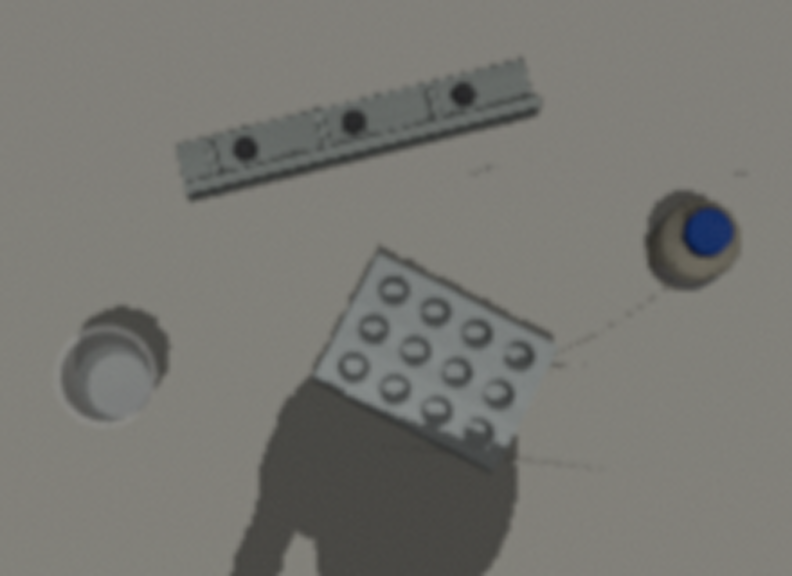

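```bash
cat >> h.py <<'E'
def block(P,f=3.6,o=(230,130)):
    c=ctrl.capture('top');B=w2f(cast(c,np.array(P)/f+np.array(o)-.36,.042))
    d=np.diff(np.r_[B,B[:1]],axis=0);C=B.mean(0)
    print('corners',np.round(B,1).tolist(),'C',np.round(C,1),'L',np.round(np.linalg.norm(d,axis=1)),'ang',np.round(np.degrees(np.arctan2(d[:,1],d[:,0])),1))
E
python3 -c "
from h import *
block([[313,376],[380,248],[554,337],[490,468]])"
```

```text
corners [[-138.5, 69.2], [-68.5, 7.7], [-150.9, -86.2], [-222.3, -26.1]] C [-145.1   -8.9] L [ 93. 125.  93. 127.] ang [ -41.3 -131.3  139.9   48.6]
```

```bash
python3 -c "
from h import *
shift(-57,-22,.125)"
```

```text
t 4.45 F [[-342.9   75.8]] z 0.1258 yaw [-1.7989e+02 -7.0000e-02 -7.5730e+01] force [0.7 0.2 0.5]
shift cm [  9.77 -28.6    0.15]
turn [-0.11 -0.07 -0.03]
```

Emit:
carry_out(motion=[[255,[1.2,-3.6,0],[0,0,0]],[255,[2.4,-7.2,0],[0,0,0]],[255,[3.6,-10.8,0],[0,0,0]],[255,[5,-14.4,0],[0,0,0]],[255,[6.2,-18,0],[0,0,0]],[255,[7.4,-21.6,0],[0,0,0]],[255,[8.6,-25.2,0],[0,0,0]],[255,[9.8,-28.6,0],[0,0,0]],[255,[9.8,-28.6,0],[0,0,0]],[255,[9.8,-28.6,0],[0,0,0]],[255,[9.8,-28.6,4],[0,0,0]],[255,[9.8,-28.6,8],[0,0,0]],[255,[9.8,-28.6,11],[0,0,0]],[255,[9.8,-28.6,11],[0,0,0]],[255,[9.8,-28.6,11],[0,0,0]]])

```text
time_s: 5.7
tcp_pos: [0.6323, -0.0613, 0.0147]
tool_rot: [179.9, 0.1, -75.7]
wrist_force: [1.2, -0.4, 0.7]
opening: 0.003
```

```bash
python3 -c "
from h import *
shift(-57,-22,.015)"
```

```text
t 5.7 F [[-57.8 -21.7]] z 0.0147 yaw [ 1.7987e+02  7.0000e-02 -7.5710e+01] force [ 1.2 -0.4  0.7]
shift cm [ 0.03 -0.08 -0.03]
turn [ 0.13  0.07 -0.01]
```

Emit:
carry_out(motion=[[255,[-0.4,0.4,0],[0,0,0]],[255,[-0.8,0.9,0],[0,0,0]],[255,[-1.3,1.1,0],[0,0,0]],[255,[-1.8,1.3,0],[0,0,0]],[255,[-2.3,1.6,0],[0,0,0]],[255,[-2.7,1.8,0],[0,0,0]],[255,[-3.1,2.1,0],[0,0,0]],[255,[-3.6,2.5,0],[0,0,0]],[255,[-4,2.8,0],[0,0,0]],[255,[-4.4,3.2,0],[0,0,0]],[255,[-4.7,3.6,0],[0,0,0]],[255,[-5,3.9,0],[0,0,0]],[255,[-5.3,4.3,0],[0,0,0]],[255,[-5.5,4.6,0],[0,0,0]],[255,[-5.5,4.6,0],[0,0,0]],[255,[-5.3,3.6,0],[0,0,0]],[255,[-5.3,3,-3],[0,0,0]],[255,[-5.3,3,-7],[0,0,0]],[255,[-5.3,3,-11],[0,0,0]],[255,[-5.3,3,-11],[0,0,0]]])

```text
time_s: 7.37
tcp_pos: [0.5933, -0.0181, 0.1327]
tool_rot: [-179.6, -0.2, -75.7]
wrist_force: [0.2, 0.1, 1.0]
opening: -0.005
```

Emit:
carry_out(motion=[[255,[-2,4,0],[0,0,0]],[255,[-2,8,0],[0,0,0]],[255,[-2,12,0],[0,0,0]],[255,[-2,16,0],[0,0,0]],[255,[-2,20,0],[0,0,0]],[255,[-2,24,0],[0,0,0]],[255,[-2,26,0],[0,0,0]],[255,[-2,26,0],[0,0,0]],[255,[-2,26,0],[0,0,0]]])

```text
time_s: 8.12
tcp_pos: [0.3335, -0.0627, 0.1254]
tool_rot: [-180.0, -0.0, -75.8]
wrist_force: [0.2, 0.2, -0.3]
opening: -0.0
```

```bash
python3 -c "
from h import *
st()
c=ctrl.capture('top');zoom(c,'pics/t4.png',230,130,450,290,3.6)"
```

```text
t 8.12 F [[-347.7   50.7]] z 0.1254 yaw [-1.7997e+02 -2.0000e-02 -7.5800e+01] force [ 0.2  0.2 -0.3]
```

View pics/t4.png

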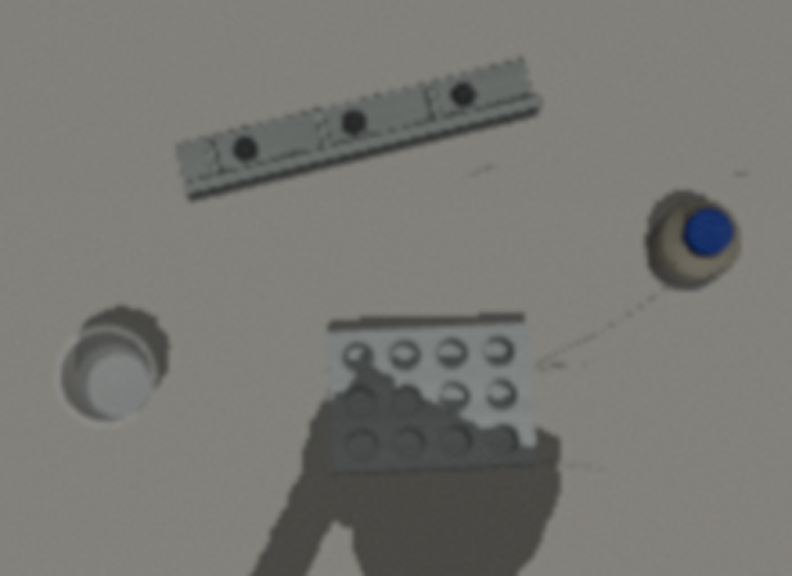

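```bash
python3 -c "
from h import *
block([[332,470],[328,328],[524,322],[537,463]])"
```

```text
corners [[-199.7, 71.7], [-110.8, 52.5], [-137.0, -70.1], [-226.3, -55.8]] C [-168.4   -0.4] L [ 91. 125.  90. 130.] ang [ -12.2 -102.1  170.9   78.2]
```

Emit:
carry_out(motion=[[255,[2.8,-2.8,0],[0,0,0]],[255,[5.6,-5.7,0],[0,0,0]],[255,[8.4,-8.6,0],[0,0,0]],[255,[8.4,-8.6,0],[0,0,0]],[255,[8.4,-8.6,4],[0,0,0]],[255,[8.4,-8.6,8],[0,0,0]],[255,[8.4,-8.6,11],[0,0,0]],[255,[8.4,-8.6,11],[0,0,0]],[255,[8.4,-9.1,11],[0,0,0]],[255,[8.4,-9.6,11],[0,0,0]],[255,[8.4,-10.1,11],[0,0,0]],[255,[8.4,-10.6,11],[0,0,0]],[255,[8.4,-11.1,11],[0,0,0]],[255,[8.4,-11.5,11],[0,0,0]],[255,[8.4,-11.9,11],[0,0,0]],[255,[8.4,-12.3,11],[0,0,0]],[255,[8.4,-12.7,11],[0,0,0]],[255,[8.4,-13.1,11],[0,0,0]],[255,[8.4,-13.1,11],[0,0,0]],[255,[8.4,-13.1,11],[0,0,0]]])

```text
time_s: 9.88
tcp_pos: [0.4821, -0.1113, 0.0152]
tool_rot: [-180.0, 0.0, -75.7]
wrist_force: [0.3, 0.3, -0.2]
opening: 0.0
```

```bash
python3 -c "
from h import *
st()"
```

```text
t 9.88 F [[-215.8  -33. ]] z 0.0152 yaw [-1.7998e+02  2.0000e-02 -7.5700e+01] force [ 0.3  0.3 -0.2]
```

Emit:
carry_out(motion=[[255,[0,2,0],[0,0,0]],[255,[0,4,-2],[0,0,0]],[255,[-3,6,-6],[0,0,0]],[255,[-6,8,-10],[0,0,0]],[255,[-9,11,-11],[0,0,0]],[255,[-11,13,-11],[0,0,0]],[255,[-11,13,-11],[0,0,0]],[255,[-11,13,-11],[0,0,0]]])

```text
time_s: 10.55
tcp_pos: [0.3276, -0.036, 0.1263]
tool_rot: [-179.8, -0.1, -75.6]
wrist_force: [0.5, -0.1, 0.0]
opening: 0.002
```

```bash
python3 -c "
from h import *
st()
c=ctrl.capture('top');zoom(c,'pics/t5.png',230,130,450,290,3.6)"
```

```text
t 10.55 F [[-346.8   78.1]] z 0.1263 yaw [-1.7983e+02 -8.0000e-02 -7.5640e+01] force [ 0.5 -0.1  0. ]
```

View pics/t5.png

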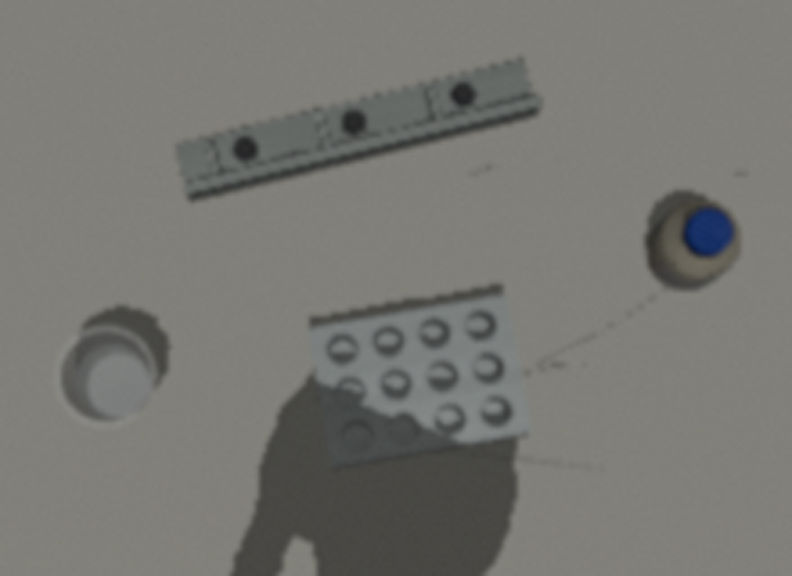

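```bash
cat >> h.py <<'E'
def lineang(P,z,f=3.6,o=(230,130)):
    c=ctrl.capture('top');q=w2f(cast(c,np.array(P,float)/f+np.array(o)-.36,z))
    vx,vy,x,y=cv2.fitLine(q.astype(np.float32),cv2.DIST_L2,0,.01,.01).ravel();a=np.degrees(np.arctan2(vy,vx))%180
    print('ang',round(a,2),'mean',np.round(q.mean(0),1));return q
E
python3 -c "
from h import *
lineang([[342,348],[388,340],[434,332],[480,324]],.042)
lineang([[397,383],[443,375],[489,368]],.042)
lineang([[332,466],[526,434]],.042)
lineang([[313,327],[505,294]],.042)
lineang([[190,190],[541,104]],.032)
lineang([[246,149],[354,122],[463,95]],.008)
block([[332,466],[311,326],[504,293],[526,434]])
c=ctrl.capture('top');zoom(c,'pics/t6.png',300,200,390,265,8)
"
```

```text
ang 86.08 mean [-128.5    2.2]
ang 85.49 mean [-157.9  -11.5]
ang 85.62 mean [-202.     8.7]
ang 85.96 mean [-112.2   -0.5]
ang 89.97 mean [-0.1  0.4]
ang 90.18 mean [23.2  2. ]
corners [[-197.2, 71.1], [-106.9, 62.8], [-115.8, -62.3], [-206.8, -53.6]] C [-156.7    4.5] L [ 91. 125.  91. 125.] ang [ -5.2 -94.1 174.5  85.6]
```

View pics/t6.png

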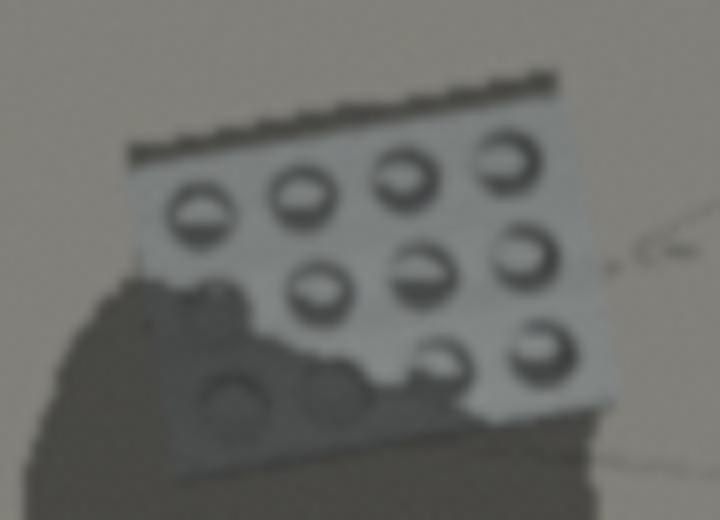

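Emit:
carry_out(motion=[[255,[3.6,-2.8,0],[0,0,0]],[255,[7.2,-5.7,0],[0,0,0]],[255,[10.9,-8.6,0],[0,0,0]],[255,[10.9,-8.6,0],[0,0,0]],[255,[10.9,-8.6,4],[0,0,0]],[255,[10.9,-8.6,8],[0,0,0]],[255,[10.9,-8.6,11.1],[0,0,0]],[255,[10.9,-9.2,11.1],[0,0,0]],[255,[10.9,-10,11.1],[0,0,0]],[255,[10.9,-10.8,11.1],[0,0,0]],[255,[10.9,-11.6,11.1],[0,0,0]],[255,[10.9,-12.2,11.1],[0,0,0]],[255,[10.9,-12.6,11.1],[0,0,0]],[255,[10.9,-12.9,11.1],[0,0,0]],[255,[10.9,-13.2,11.1],[0,0,0]],[255,[10.9,-13.4,11.1],[0,0,0]],[255,[10.9,-13.6,11.1],[0,0,0]],[255,[10.9,-13.7,11.1],[0,0,0]],[255,[10.9,-13.7,11.1],[0,0,0]],[255,[10.9,-13.7,11.1],[0,0,0]]])

```text
time_s: 12.67
tcp_pos: [0.4883, -0.1087, 0.0143]
tool_rot: [-180.0, 0.0, -75.7]
wrist_force: [-0.6, -0.5, -0.6]
opening: -0.0
```

```bash
python3 -c "
from h import *
st()"
```

```text
t 12.67 F [[-209.1  -32.1]] z 0.0143 yaw [-1.7999e+02  2.0000e-02 -7.5710e+01] force [-0.6 -0.5 -0.6]
```

Emit:
carry_out(motion=[[255,[0,2,0],[0,0,0]],[255,[0,4,-2],[0,0,0]],[255,[-4,6,-6],[0,0,0]],[255,[-8,8,-10],[0,0,0]],[255,[-11,11,-11],[0,0,0]],[255,[-15,14,-11],[0,0,0]],[255,[-19,14,-11],[0,0,0]],[255,[-19,14,-11],[0,0,0]],[255,[-19,14,-11],[0,0,0]]])

```text
time_s: 13.42
tcp_pos: [0.3033, 0.0443, 0.125]
tool_rot: [-179.9, 0.0, -75.5]
wrist_force: [0.3, 0.0, -0.4]
opening: 0.002
```

```bash
python3 -c "
from h import *
st()
c=ctrl.capture('top');zoom(c,'pics/t7.png',300,200,390,265,8)"
```

```text
t 13.42 F [[-350.6  161.9]] z 0.125 yaw [-1.7986e+02  5.0000e-02 -7.5520e+01] force [ 0.3  0.  -0.4]
```

View pics/t7.png

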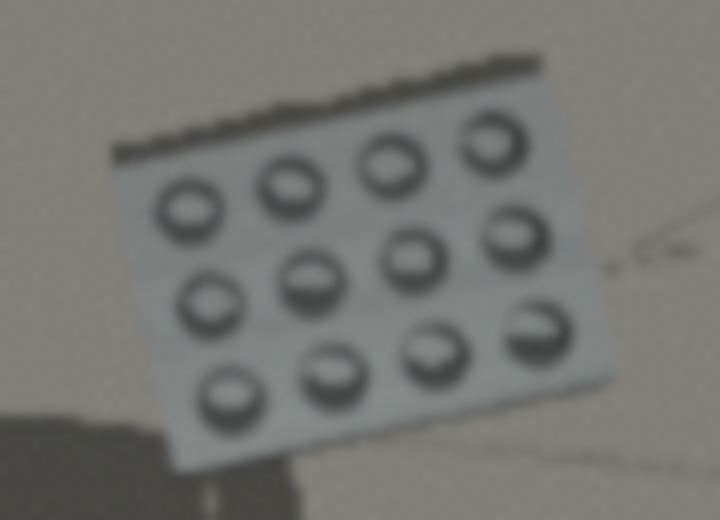

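```bash
python3 -c "
from h import *
k=dict(f=8,o=(300,200))
for P in ([[189,211],[290,189],[392,167],[494,145]],[[210,306],[312,284],[413,261],[516,238]],[[231,401],[334,377],[436,355],[538,332]],[[175,472],[612,377]],[[113,163],[541,72]]): lineang(P,.042,**k)
block([[175,472],[113,163],[541,72],[612,377]],**k)
c=ctrl.capture('top');zoom(c,'pics/t8.png',275,145,385,185,7)
"
```

```text
ang 88.43 mean [-125.2    4.9]
ang 88.79 mean [-153.1    5.5]
ang 88.86 mean [-180.9    6. ]
ang 88.52 mean [-197.7    7.6]
ang 88.22 mean [-107.2    4.7]
corners [[-196.1, 71.6], [-105.2, 67.8], [-109.2, -58.4], [-199.4, -56.4]] C [-152.5    6.1] L [ 91. 126.  90. 128.] ang [ -2.4 -91.8 178.7  88.5]
```

View pics/t8.png

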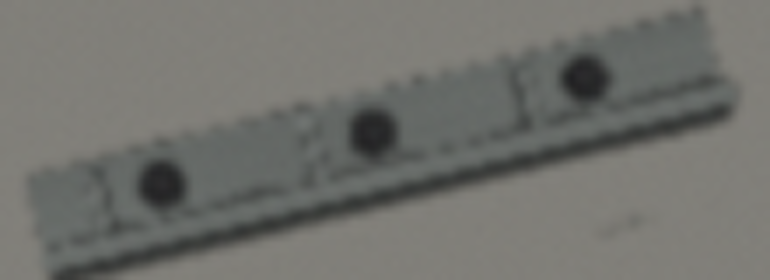

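```bash
python3 -c "
from h import *
k=dict(f=7,o=(275,145))
lineang([[162,185],[373,132],[585,77]],.008,**k)
lineang([[50,266],[738,99]],.032,**k)
lineang([[55,278],[735,114]],.0,**k)
"
```

```text
ang 90.53 mean [23.5  2.1]
ang 89.85 mean [-0.5  1.1]
ang 89.76 mean [ 1.5 -0.1]
```

Emit:
carry_out(motion=[[255,[4,-2,0],[0,0,0]],[255,[8,-4,0],[0,0,0]],[255,[12,-6,0],[0,0,0]],[255,[16,-8,0],[0,0,0]],[255,[19.4,-9.5,0],[0,0,0]],[255,[19.4,-9.5,0],[0,0,0]],[255,[19.4,-9.5,4],[0,0,0]],[255,[19.4,-9.5,8],[0,0,0]],[255,[19.4,-9.5,11],[0,0,0]],[255,[19.4,-10.3,11],[0,0,0]],[255,[19.4,-11.1,11],[0,0,0]],[255,[19.4,-11.9,11],[0,0,0]],[255,[19.4,-12.7,11],[0,0,0]],[255,[19.4,-13.3,11],[0,0,0]],[255,[19.4,-13.7,11],[0,0,0]],[255,[19.4,-14,11],[0,0,0]],[255,[19.4,-14,11],[0,0,0]]])

```text
time_s: 15.38
tcp_pos: [0.4899, -0.1126, 0.0147]
tool_rot: [-180.0, -0.0, -75.7]
wrist_force: [-0.0, -0.6, 0.4]
opening: 0.001
```

```bash
python3 -c "
from h import *
shift(-206.7,-32,.015)"
```

```text
t 15.38 F [[-208.5  -36.2]] z 0.0147 yaw [-1.7997e+02 -2.0000e-02 -7.5680e+01] force [-0.  -0.6  0.4]
shift cm [-0.42 -0.18 -0.03]
turn [-0.03 -0.02  0.02]
```

Emit:
carry_out(motion=[[255,[0,-0.1,0],[0,0,0]],[255,[0,-0.2,0],[0,0,0]],[255,[0,-0.2,0],[0,0,0]],[255,[0,-0.2,0],[0,0,0]]])

```text
time_s: 15.72
tcp_pos: [0.4911, -0.1122, 0.0143]
tool_rot: [180.0, 0.0, -75.7]
wrist_force: [-3.2, -1.2, 2.6]
opening: 0.0
```

Emit:
carry_out(motion=[[255,[0,2,0],[0,0,0]],[255,[0,4,-2],[0,0,0]],[255,[-4,6,-6],[0,0,0]],[255,[-8,8,-10],[0,0,0]],[255,[-11,11,-11],[0,0,0]],[255,[-15,14,-11],[0,0,0]],[255,[-19,14,-11],[0,0,0]],[255,[-19,14,-11],[0,0,0]],[255,[-19,14,-11],[0,0,0]]])

```text
time_s: 16.47
tcp_pos: [0.3062, 0.0408, 0.125]
tool_rot: [-179.9, 0.0, -75.5]
wrist_force: [-0.1, -0.7, -0.0]
opening: 0.0
```

```bash
python3 -c "
from h import *
st()
c=ctrl.capture('top');zoom(c,'pics/t9.png',300,200,390,265,8)"
```

```text
t 16.47 F [[-348.6  157.8]] z 0.125 yaw [-1.7987e+02  4.0000e-02 -7.5530e+01] force [-0.1 -0.7 -0. ]
```

View pics/t9.png

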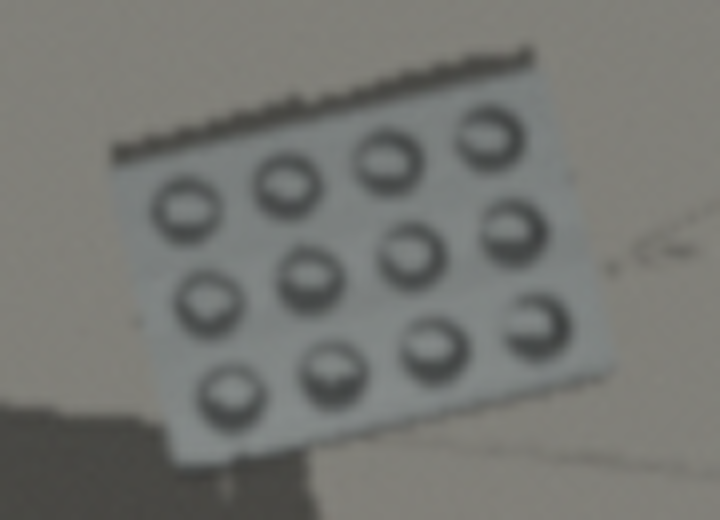

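```bash
python3 -c "
from h import *
k=dict(f=8,o=(300,200))
for P in ([[186,210],[287,187],[388,163],[490,139]],[[208,304],[311,280],[412,256],[514,232]],[[231,398],[333,373],[435,350],[538,327]],[[173,466],[612,370]],[[113,163],[535,66]]): lineang(P,.042,**k)
shift(-250,5,.125)
"
```

```text
ang 89.4 mean [-124.1    5.7]
ang 89.49 mean [-151.9    5.6]
ang 89.24 mean [-179.7    5.8]
ang 88.59 mean [-195.8    7.4]
ang 89.17 mean [-106.1    5.3]
t 16.77 F [[-346.9  153.1]] z 0.1241 yaw [ 1.7996e+02  2.0000e-02 -7.5780e+01] force [ 0.3 -0.6  0.3]
shift cm [14.8  -9.71 -0.1 ]
turn [ 0.04  0.02 -0.08]
```

Emit:
carry_out(motion=[[0,[4,-2.6,0],[0,0,0]],[0,[8,-5.2,0],[0,0,0]],[0,[12,-7.8,0],[0,0,0]],[0,[14.8,-9.7,0],[0,0,0]],[0,[14.8,-9.7,0],[0,0,0]],[0,[14.8,-9.7,3],[0,0,0]],[0,[14.8,-9.7,6],[0,0,0]],[0,[14.8,-9.7,9],[0,0,0]],[0,[14.8,-9.7,10],[0,0,0]],[0,[14.8,-9.7,10],[0,0,0]],[0,[14.8,-9.7,11],[0,0,0]],[0,[14.8,-9.7,12.2],[0,0,0]],[0,[14.8,-9.7,12.2],[0,0,0]]])

```text
time_s: 17.85
tcp_pos: [0.4392, -0.0822, 0.0019]
tool_rot: [180.0, 0.0, -75.7]
wrist_force: [0.1, 0.2, -1.4]
opening: 1.0
```

```bash
python3 -c "
from h import *
s=shift(-115,5,.002);print(ctrl.sense()['opening'])
c=ctrl.capture('scene');cv2.imwrite('pics/s9.png',c['pixels'])
"
```

```text
t 17.85 F [[-250.1    5.7]] z 0.0019 yaw [ 1.7999e+02  1.0000e-02 -7.5720e+01] force [ 0.1  0.2 -1.4]
shift cm [ 7.000e-02 -1.351e+01 -1.000e-02]
turn [ 0.01  0.01 -0.02]
1.0004017137511985
```

View pics/s9.png

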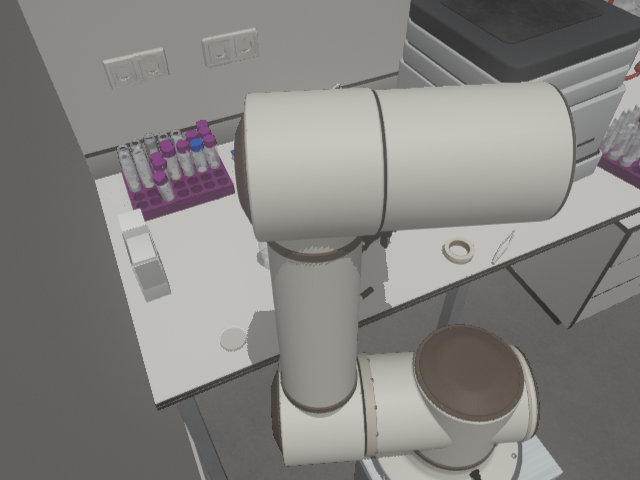

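Emit:
carry_out(motion=[[0,[0,-1,0],[0,0,0]],[0,[0,-2,0],[0,0,0]],[0,[0,-2.8,0],[0,0,0]],[0,[0,-3.3,0],[0,0,0]],[0,[0,-3.8,0],[0,0,0]],[0,[0,-4.3,0],[0,0,0]],[0,[0,-4.8,0],[0,0,0]],[0,[0,-5.4,0],[0,0,0]],[0,[0,-6,0],[0,0,0]],[0,[0,-6.6,0],[0,0,0]],[0,[0,-7.2,0],[0,0,0]],[0,[0,-7.8,0],[0,0,0]],[0,[0,-8.4,0],[0,0,0]],[0,[0,-9,0],[0,0,0]],[0,[0,-9.6,0],[0,0,0]],[0,[0,-10.2,0],[0,0,0]],[0,[0,-10.8,0],[0,0,0]],[0,[0,-11.4,0],[0,0,0]],[0,[0,-11.9,0],[0,0,0]],[0,[0,-12.2,0],[0,0,0]]])

```text
time_s: 19.57
tcp_pos: [0.5576, -0.0518, 0.0022]
tool_rot: [179.9, 0.0, -75.7]
wrist_force: [-5.4, -0.4, 4.7]
opening: 1.0
```

```bash
python3 -c "
from h import *
st()
c=ctrl.capture('top');zoom(c,'pics/t10.png',230,130,450,290,3.6)
"
```

```text
t 19.57 F [[-127.9    5.9]] z 0.0022 yaw [ 1.7995e+02  2.0000e-02 -7.5700e+01] force [-5.4 -0.4  4.7]
```

View pics/t10.png

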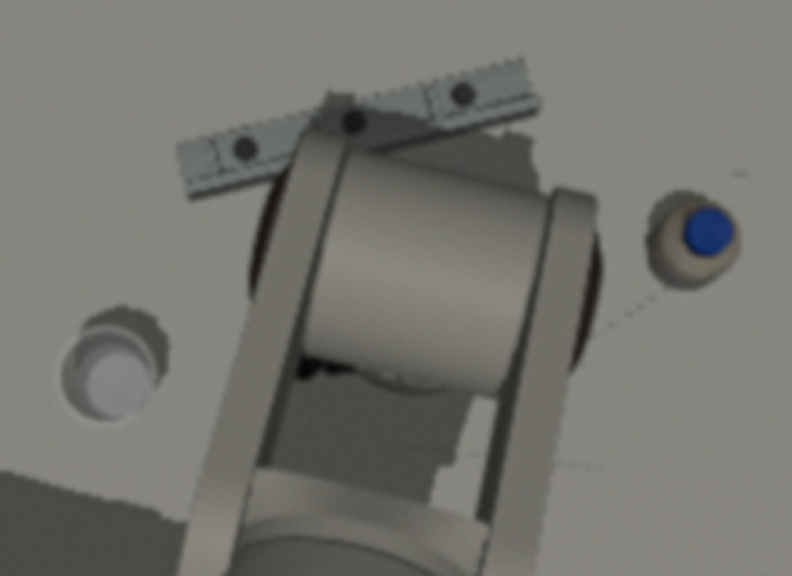

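Emit:
carry_out(motion=[[0,[0,-0.4,0],[0,0,0]],[0,[0,-0.9,0],[0,0,0]],[0,[0,-1.4,0],[0,0,0]],[0,[0,-1.8,0],[0,0,0]],[0,[0,-2.1,0],[0,0,0]],[0,[0,-2.2,0],[0,0,0]],[0,[0,-2.2,0],[0,0,0]]])

```text
time_s: 20.2
tcp_pos: [0.5791, -0.0464, 0.0023]
tool_rot: [-180.0, 0.0, -75.7]
wrist_force: [-0.1, 0.6, 0.1]
opening: 0.999
```

Emit:
carry_out(motion=[[0,[0,-0.1,0],[0,0,0]],[0,[0,-0.2,0],[0,0,0]],[0,[0,-0.3,0],[0,0,0]]])

```text
time_s: 20.45
tcp_pos: [0.5815, -0.0458, 0.0024]
tool_rot: [180.0, 0.0, -75.7]
wrist_force: [-4.1, -1.7, 0.6]
opening: 1.002
```

Emit:
carry_out(motion=[[0,[0,-0.1,0],[0,0,0]],[0,[0,-0.2,0],[0,0,0]]])

```text
time_s: 20.62
tcp_pos: [0.5833, -0.0454, 0.0023]
tool_rot: [180.0, 0.0, -75.7]
wrist_force: [-18.2, -6.5, 9.8]
opening: 1.003
```

Emit:
carry_out(motion=[[0,[0,-0.05,0],[0,0,0]],[0,[0,-0.05,0],[0,0,0]]])

```text
time_s: 20.78
tcp_pos: [0.5832, -0.0454, 0.0023]
tool_rot: [179.9, 0.0, -75.7]
wrist_force: [-13.0, -4.5, 6.5]
opening: 0.998
```

Emit:
carry_out(motion=[[0,[0,-0.1,0],[0,0,0]],[0,[0,-0.1,0],[0,0,0]],[0,[0,-0.1,0],[0,0,0]]])

```text
time_s: 21.03
tcp_pos: [0.5833, -0.0455, 0.0023]
tool_rot: [179.8, 0.0, -75.7]
wrist_force: [-23.1, -8.7, 12.8]
opening: 1.0
```

Emit:
carry_out(motion=[[0,[0,0.5,0],[0,0,0]],[0,[0,2,0],[0,0,0]],[0,[0,5,0],[0,0,0]],[0,[0,8,-3],[0,0,0]],[0,[0,11,-7],[0,0,0]],[0,[-2,14,-11],[0,0,0]],[0,[-5,17,-12],[0,0,0]],[0,[-8,20,-12],[0,0,0]],[0,[-12,22,-12],[0,0,0]],[0,[-15,24,-12],[0,0,0]],[0,[-15,24,-12],[0,0,0]],[0,[-15,24,-12],[0,0,0]]])

```text
time_s: 22.03
tcp_pos: [0.3139, 0.043, 0.1229]
tool_rot: [-179.8, -0.0, -75.6]
wrist_force: [-0.2, 0.4, 0.3]
opening: 0.998
```

```bash
python3 -c "
from h import *
st()
c=ctrl.capture('top');zoom(c,'pics/t11.png',270,140,390,230,6.6);cv2.imwrite('pics/t11f.png',c['pixels'])
c=ctrl.capture('scene');cv2.imwrite('pics/s11.png',c['pixels'])
"
```

```text
t 22.03 F [[-340.6  158. ]] z 0.1229 yaw [-1.7984e+02 -1.0000e-02 -7.5580e+01] force [-0.2  0.4  0.3]
```

View pics/t11.png

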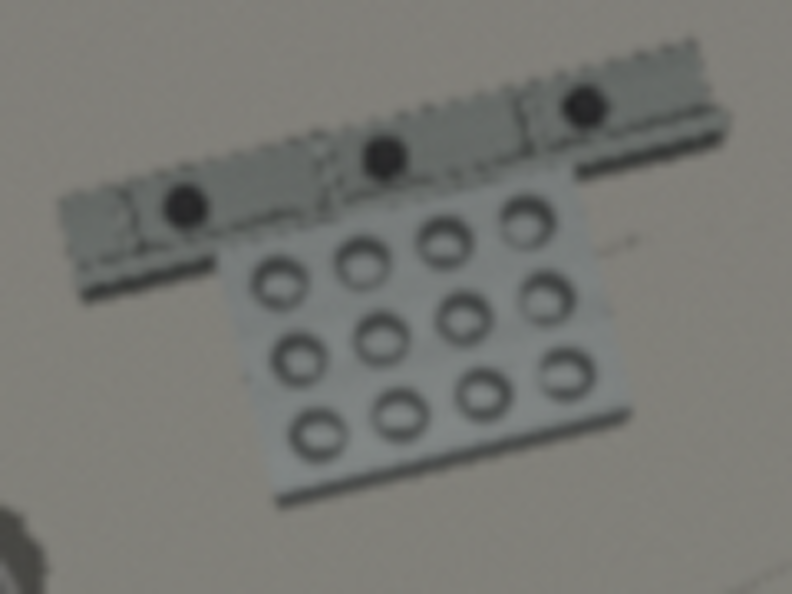

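View pics/t11f.png

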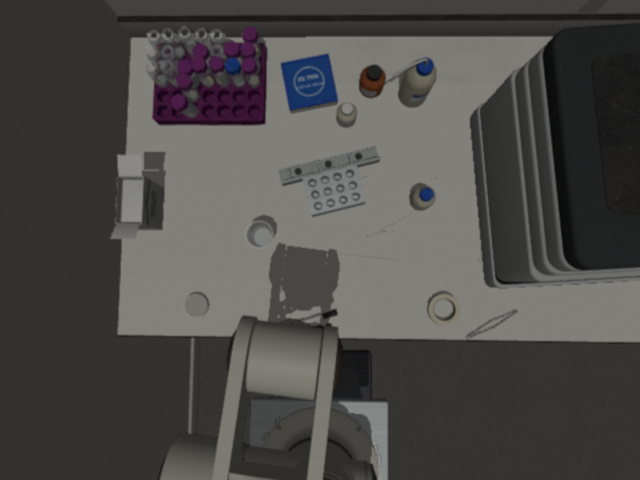

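View pics/s11.png

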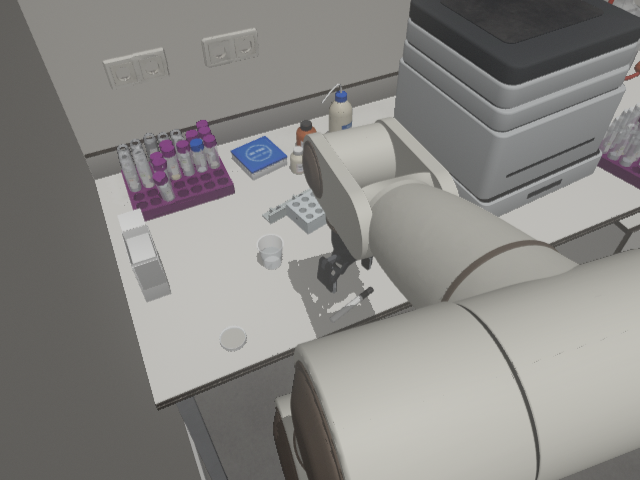

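```bash
python3 -c "
from h import *
k=dict(f=6.6,o=(270,140))
for P in ([[280,282],[362,263],[445,242],[528,222]],[[299,360],[382,339],[464,318],[548,298]],[[318,435],[400,414],[484,394],[567,374]],[[277,500],[630,410]]): lineang(P,.042,**k)
lineang([[82,291],[728,131]],.032,**k)
s=ctrl.capture('scene');zoom(s,'pics/s12.png',255,170,355,245,7.5)
"
```

```text
ang 89.87 mean [-18.9   5.9]
ang 90.24 mean [-47.    5.8]
ang 89.95 mean [-74.6   5.8]
ang 90.53 mean [-93.    6.3]
ang 90.12 mean [-2.6  1.4]
```

View pics/s12.png

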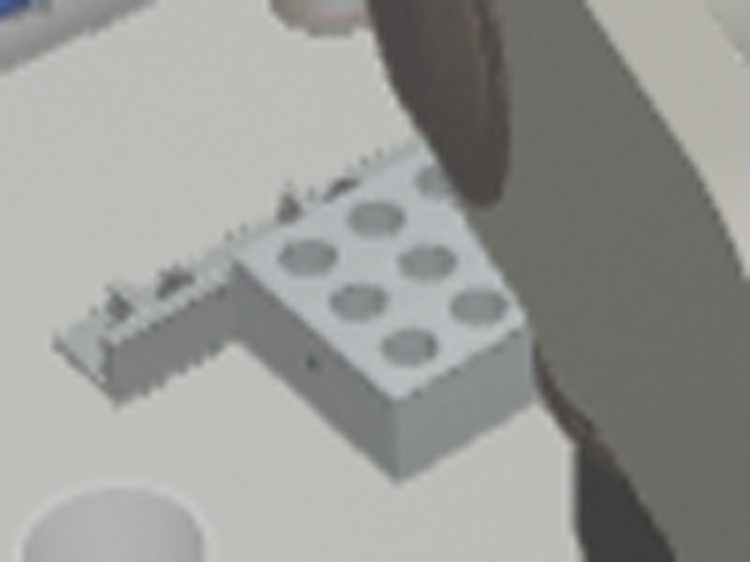

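```bash
python3 -c "
from h import *
print(ctrl.job_done());st()"
```

```text
the job is handed in; nothing more can be done
None
the job is handed in; nothing more can be done
```

The block now has one long side flat against the fence, and I handed the job in at about 22 s of the 72 s limit.

- **Turning:** I turned the block by about 72° with five shut-finger pushes at its corners. It was then within about 0.7° of square, with its long side about 106 mm clear of the fence.
- **Pushing home:** I pushed it forward with two open fingertips until the arm stopped advancing. The wrist force there was about 28 N in total.
- **Last checks:** With the arm backed off, the rows of wells measured 89.9–90.2° against 90.1° for the fence edge. The block's centre is about 6 mm off the fence's middle, so it should sit about 50 mm inside each end. No gap shows at the left end, the only part of the joint in clear view.
- **Other objects:** The cup, bottle, dish and tape look unmoved in the pictures; I did not measure them again.
- **Disagreement:** The camera put the block centre 47 mm from the fence rather than 45 mm, which is within the 2 mm calibration error. One hand-picked block edge read 90.5°, but the wells are the better measure.

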